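Fetch a capacitor from a tilt-out bin

TASK

Tilt out the rack bin that holds the blue capacitor, lift the capacitor out and stand it upright, without dropping it, in the empty compartment of the repair tray, then swing the bin fully shut again. Leave the other two bins shut and everything else where it is.

Things in the scene. Friction and masses are not known exactly. Their poses are not given: they have to be found in the camera images.
- rack: Parts rack fixed on the bench: black steel frame 532 wide, 146 deep, 163 mm high, three smoked tilt-out bins side by side under a clear roof (underside 158 mm up, front edge at own x = +4 mm). Origin on the bench below the middle of the bins' pivot line; own x to the rack's back, y along the pivot line, z up. Bins centred at y = -176, 0, +176 mm. Which part is in which bin varies.
- cap_blue: The wanted part: can capacitor with a BLUE sleeve, diameter 40, sleeve 76 mm tall, 82 with terminals; 100 to 200 g. Origin at the centre of its underside, own z along the can to the terminals. Stands upright in a shut bin, 14 to 40 mm behind the pivot; as that bin tilts out it slides and leans on the sloping front panel, so that the can leans towards the robot by the bin's angle or a little more.
- cap_black: Same can capacitor with a BLACK sleeve, standing in another bin; stays there. Origin at the centre of its underside.
- heatsink: Black finned heat sink, 25 x 50 x 70 mm tall, in another bin; stays there. Origin at the bottom of its back plate.
- tray: Grey repair tray, 170 x 100 x 28 mm, walls and floor 4 mm, fixed, to the left or right in front of the rack. Origin under its centre; long side along own x. A cross wall in the middle makes two compartments, 79 x 92 mm inside: the one towards own -x holds a relay and a knob, the one towards own +x is empty.
- tray_place (a point): Centre of the floor of the tray's empty compartment, 4 mm above the bench; axes as the tray's.
- relay: Small amber relay, 30 x 24 x 30 mm, in the tray's other compartment. Origin at the centre of its underside.
- amp_knob: Aluminium control knob, 30 mm wide, 17 high, in the tray's other compartment. Origin at the centre of its underside.
- multimeter: Yellow hand-held multimeter lying flat, 160 x 78 x 45 mm, on the opposite side from the tray. Origin at the centre of its underside.
- screwdriver: Red-handled screwdriver lying on the bench near the robot. Origin at the bottom of its middle.
- solder_spool: Spool of solder standing flat, 54 mm wide, 42 high, to the right of the rack. Origin at the centre of its underside.
- spray_can: Red and white spray can, 52 mm wide, 166 high, to the left of the rack. Origin at the centre of its underside.
- bin0 (a joint): Tilt of the right-hand (-y) bin about its bottom pivot, rad: 0 fully shut, grows as its top comes forward towards the robot, 0.80 at the stop. Light to move, about 1 to 3 N at the lip. By its own weight it falls shut below about 0.45 rad; above about 0.65 rad it falls open to the stop and stays there.
- bin0_hinge (a point): Middle of bin0's pivot line, 26 mm above the bench; its axes turn with the bin. Bin sizes from here in mm, bin shut (x to the back, z up): front panel outer face x = -12, inner face -8, top edge z = 122; inner floor z = -8; inside 116 deep, 162 wide, open on top; walls 3 to 4 thick, back lower than front (top of back wall at x = 92, z = 78).
- bin0_rim (a point): Middle of the top edge of bin0's lip, a J-shaped finger pull: a shelf runs forward from the panel to an upright rim, 8 mm thick, 120 long in y. Between rim and panel a groove, 32 mm wide, 25 deep, open upward: a fingertip put in from above hooks the rim. From the pivot, shut: this point x = -48, z = +122 mm; rim outer face x = -52, shelf underside z = 92.
- bin0_inside (a point): A point inside bin0, midway across, 40 mm behind and 30 mm above its pivot when shut (turns with the bin). A part within 90 mm of it is in this bin.
- bin1 (a joint): Tilt of the middle bin about its bottom pivot, rad: 0 fully shut, grows as its top comes forward towards the robot, 0.80 at the stop. Light to move, about 1 to 3 N at the lip. By its own weight it falls shut below about 0.45 rad; above about 0.65 rad it falls open to the stop and stays there.
- bin1_hinge (a point): Middle of bin1's pivot line, 26 mm above the bench; its axes turn with the bin. Bin sizes from here in mm, bin shut (x to the back, z up): front panel outer face x = -12, inner face -8, top edge z = 122; inner floor z = -8; inside 116 deep, 162 wide, open on top; walls 3 to 4 thick, back lower than front (top of back wall at x = 92, z = 78).
- bin1_rim (a point): Middle of the top edge of bin1's lip, a J-shaped finger pull: a shelf runs forward from the panel to an upright rim, 8 mm thick, 120 long in y. Between rim and panel a groove, 32 mm wide, 25 deep, open upward: a fingertip put in from above hooks the rim. From the pivot, shut: this point x = -48, z = +122 mm; rim outer face x = -52, shelf underside z = 92.
- bin1_inside (a point): A point inside bin1, midway across, 40 mm behind and 30 mm above its pivot when shut (turns with the bin). A part within 90 mm of it is in this bin.
- bin2 (a joint): Tilt of the left-hand (+y) bin about its bottom pivot, rad: 0 fully shut, grows as its top comes forward towards the robot, 0.80 at the stop. Light to move, about 1 to 3 N at the lip. By its own weight it falls shut below about 0.45 rad; above about 0.65 rad it falls open to the stop and stays there.
- bin2_hinge (a point): Middle of bin2's pivot line, 26 mm above the bench; its axes turn with the bin. Bin sizes from here in mm, bin shut (x to the back, z up): front panel outer face x = -12, inner face -8, top edge z = 122; inner floor z = -8; inside 116 deep, 162 wide, open on top; walls 3 to 4 thick, back lower than front (top of back wall at x = 92, z = 78).
- bin2_rim (a point): Middle of the top edge of bin2's lip, a J-shaped finger pull: a shelf runs forward from the panel to an upright rim, 8 mm thick, 120 long in y. Between rim and panel a groove, 32 mm wide, 25 deep, open upward: a fingertip put in from above hooks the rim. From the pivot, shut: this point x = -48, z = +122 mm; rim outer face x = -52, shelf underside z = 92.
- bin2_inside (a point): A point inside bin2, midway across, 40 mm behind and 30 mm above its pivot when shut (turns with the bin). A part within 90 mm of it is in this bin.
Things that resemble listed ones, but are neither listed nor needed, are in the scene too. Of the things that look like the tray, take the one that is farthest to the robot's right at the start.

How it is judged:
By the outcome, as a careful person would: the job done as asked, in the order asked, and still so for the second after the job is handed in, with the robot touching nothing.
It also fails if it takes over 67 s, if anything falls off the work surface, if the arm or the gripper's body presses on something with over 40 N, if the wrist force passes 120 N, or if a joint passes its speed limit or range.

ROBOT

A 7-joint arm with a two-finger parallel gripper is mounted at the origin on the work surface. World frame = base frame: x ahead of the robot, y to its left, z up, the work surface at z = 0. Lengths are in mm, angles in rad, forces in N, time in s.
With the tool pointing down it reaches from about 400 to 875 mm from the base axis. Payload 4.4 kg.
Tool frame: the origin (TCP) lies at the very end of the fingers, on their centre line; the grasp point (between the pads) lies 19 mm behind it (ctrl.grasp_offset is the distance from the TCP to the grasp point, in mm); z points along the fingers, y is the line along which they close (so a half turn about z gives the same grasp; the last joint's range is limited). The gripper opens to 85 mm and grips with 20 to 120 N. Pads are 22 mm wide; open, the fingers measure 114 mm over their backs; the gripper's body (76 mm by 85 mm) begins 54 mm behind the grasp point. The pads swing forward as they close: fully open they stand 13 mm farther back than shut.
Start: joints at [1.133, 0.628, 0.038, 1.517, -0.027, 0.996, -0.02], TCP at [236.169, -605.592, 210.213] pointing down, gripper open.
Joint ranges: [-3.06, 3.06], [-0.37, 2.12], [-1.25, 1.32], [0.18, 2.47], [-1.1, 4.24], [0.23, 1.98], [-2.94, 2.94]. Speed limits (rad/s): [2.57, 2.57, 3.14, 3.14, 3.14, 3.14, 3.14].

INTERFACE

Orientations are given as [roll, pitch, yaw] about the fixed x, y, z axes, in that order (R = Rz(yaw) Ry(pitch) Rx(roll)).
In Python, from cell import status, cams, ctrl gives the robot as it stands.
- The arm moves only by the tool move_arm, never from a script. Its argument "plan" is a list of rows, each a list of 3 entries, a list of its own where there are three numbers: the shift along the world's x, y, z in mm, then the turn, a rotation vector about the world's x, y, z in degrees, then the opening, from 0 (shut) to 1 (fully open). In form: [[[x, y, z], [wx, wy, wz], gripper], ...]. A call has 1 to 10 rows; each row shifts and turns the commanded pose from where the row before left it; what a row does not reach is not made up. A row lasts 1/8 s, in which the tool goes at most 62.5 mm and 10.7 degrees, less where a joint would pass 70% of its speed; a pose out of reach is approached as far as the arm can. A call with a gripper value outside its range is refused whole. The fingers move at their own pace and stop on an object; the grip force is fixed at half the most. Time passes only in rows, so rows that do not move let the fingers close. It gives the time, the measured TCP pose, the force, the opening and the grip force at its end, in the units of the state.
- status.read_state(): the state, without advancing time (a new reading comes with each control period).
- cams.get_image(name): name is "side" or "top"; returns the picture (420x560x3 uint8, blue, green, red); there is no depth.
- cams.camera_params(name): a dict with "K" (3x3 intrinsics, pixels), "pose" (4x4, takes a point from camera to world coordinates). Camera axes: x right, y down, z forward; pixel columns grow to the right and rows downward; lengths in mm; the calibration is good to about 2 mm. A picture is of the moment at which its call begins. camera_params takes no time and is no camera call.
- ctrl.finish_job(): hands the job in; it is judged then, once.
The state is a dict: "clock": time; "qpos": joint angles; "qd": joint speeds; "tau": joint torques, N m; "eef_pos": TCP position; "tool_rot": TCP orientation; "force": force on the tool from outside, world axes, zero at the start; "torque": the same for the moment, N m; "width": finger opening in mm; "gripper_force": force on a finger pad.
Only numpy, scipy, OpenCV 4.12 (cv2) and the standard library are available. Lean on these libraries where they do the work, as an engineer would, in place of code of your own. Each camera call takes 0.05 s, during which the arm holds its last target. There are 200 camera calls.

## Working session

There is one attempt and no reset: what is moved stays moved. The work goes in short steps, Python scripts to look and compute and a tool call to move; the robot and the scene stay as the last step left them, time stands still between calls to the robot, and variables do not carry over. Pictures are saved under pics/ and viewed, at most 10 in all, crops included, and the job is handed in when it is done.

Besides the shell and the picture viewer there is one more tool, called as a command line: name --argument value ..., lists and objects as JSON in quotes. move_arm: Moves the arm, as the interface text tells. Its arguments: {"type":"object","properties":{"plan":{"type":"array","items":{"type":"array"}}},"required":["plan"]}

```bash
mkdir -p pics; python3 - <<'E'
from cell import status,cams,ctrl
import cv2
for n in("side","top"):
    cv2.imwrite(f"pics/{n}0.png",cams.get_image(n)); p=cams.camera_params(n); print(n,p["K"].round(1).tolist(),p["pose"].round(4).tolist())
print(status.read_state(),ctrl.grasp_offset)
E
```

```text
side [[514.6, 0.0, 276.0], [0.0, 514.6, 207.5], [0.0, 0.0, 1.0]] [[-0.8015, -0.4277, 0.418, -84.0357], [-0.598, 0.5748, -0.5586, 745.9519], [-0.0014, -0.6977, -0.7164, 1064.6459], [0.0, 0.0, 0.0, 1.0]]
top [[545.7, 0.0, 274.9], [0.0, 545.7, 215.5], [0.0, 0.0, 1.0]] [[-0.0637, -0.9763, 0.2066, 169.9994], [-0.998, 0.063, -0.0103, 12.409], [-0.003, -0.2069, -0.9784, 1452.5988], [0.0, 0.0, 0.0, 1.0]]
{'clock': 0.1, 'qpos': array([ 1.13321327,  0.62925309,  0.038413  ,  1.51825061, -0.02699734,
        0.99628053, -0.02000413]), 'qd': array([-0.00223178, -0.00301338,  0.00043792, -0.00283704,  0.00038907,
        0.0005856 , -0.00012835]), 'tau': array([ 2.30898841e-03, -5.64543128e+01,  1.23027977e+00, -1.93979323e+01,
        1.13264448e-02,  5.41772519e-03,  3.37443294e-05]), 'eef_pos': array([ 235.96532183, -605.03490023,  209.38639398]), 'tool_rot': array([-3.13991787e+00, -1.57452051e-07,  3.71806462e-01]), 'force': array([-0.29378008, -0.49013034, -1.27626591]), 'torque': array([ 0.0039183 , -0.00659963,  0.03907611]), 'gripper_force': 0.0, 'width': 85.41220989604385} 18.700000000000003
```

View pics/side0.png

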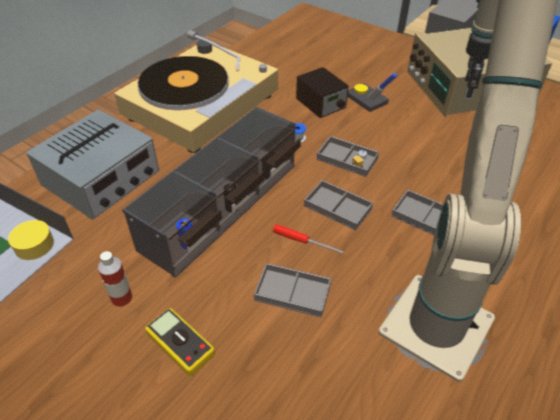

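View pics/top0.png

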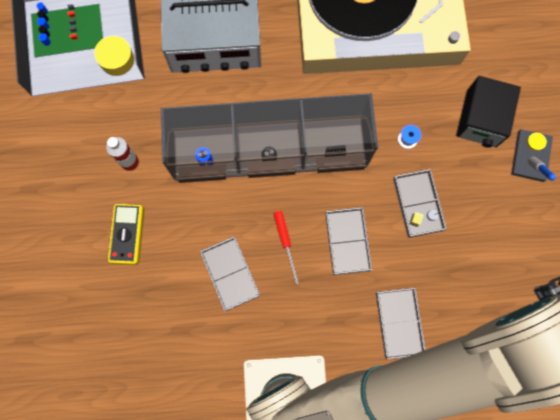

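Top view: candidates for the blue capacitor are (203,155) in the left bin, the blue-centred spool (410,135), and blue parts on the board (42,10). Black can at (268,153), heat sink at (335,152). Tray candidates are (419,203) with yellow relay and knob, (348,241), (401,323), (230,273); the first looks rightmost. Checking in close crops.

```bash
cat > h.py <<'E'
import numpy as np,cv2
from cell import status,cams,ctrl
def ray(n,u,v):
    p=cams.camera_params(n);T=p["pose"];d=T[:3,:3]@np.linalg.solve(p["K"],[u,v,1.]);return T[:3,3],d
def onz(n,u,v,z):
    o,d=ray(n,u,v);return (o+d*(z-o[2])/d[2]).round(1)
def proj(n,P):
    p=cams.camera_params(n);T=np.linalg.inv(p["pose"]);q=(p["K"]@(T[:3,:3]@np.array(P,float).T+T[:3,3:])).T;return (q[:,:2]/q[:,2:]).round(1)
def crop(n,f,x,y,w,h,s,pts=None):
    im=cams.get_image(n)
    c=cv2.resize(im[y:y+h,x:x+w],None,fx=s,fy=s,interpolation=cv2.INTER_CUBIC)
    if pts is not None:
        for q in proj(n,pts): cv2.circle(c,(int((q[0]-x+.5)*s),int((q[1]-y+.5)*s)),2,(0,255,0),-1)
    cv2.imwrite("pics/"+f,c)
E
python3 - <<'E'
from h import *
crop("top","t1.png",150,85,300,160,2.66)
crop("side","s1.png",120,90,270,200,2.96)
for u,v in((419,203),(401,323),(348,241)):print(onz("top",u,v,20))
E
```

```text
[ 482.  -392.3   20. ]
[ 169.5 -308.6   20. ]
[ 391.1 -192.    20. ]
```

View pics/t1.png

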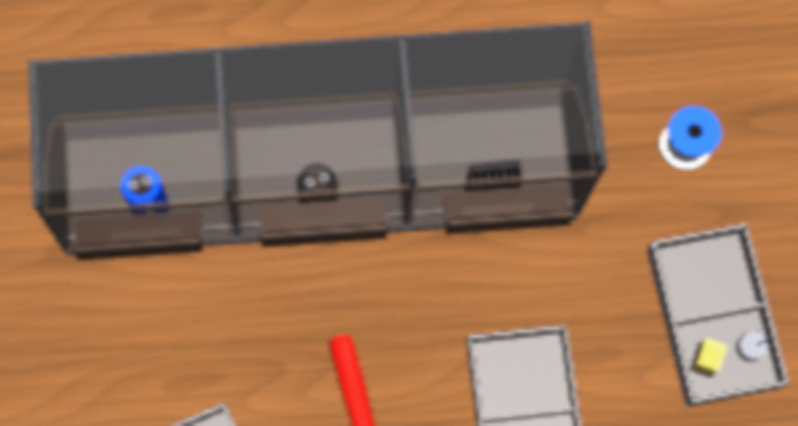

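View pics/s1.png

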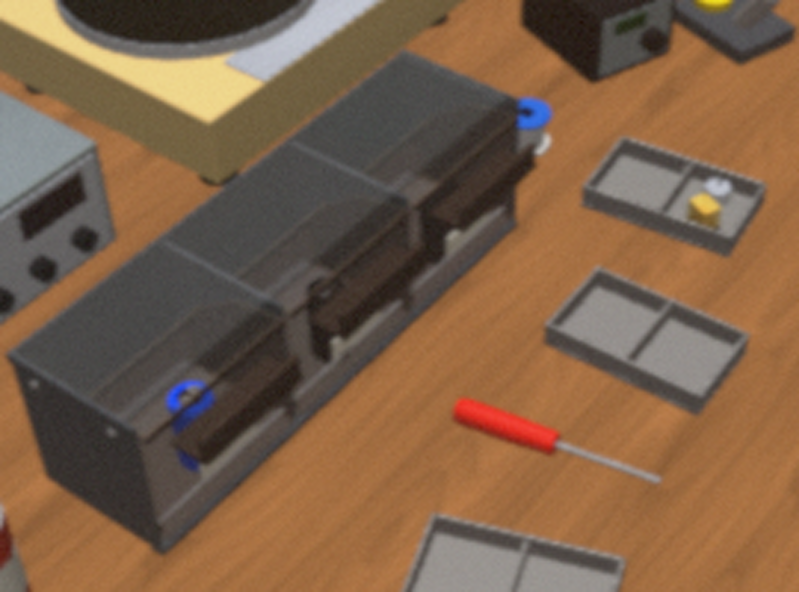

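```bash
python3 - <<'E'
from h import *
f=lambda u,v,z:onz("top",150+u/2.66-.5,85+v/2.66-.5,z)
print("rims",[f(*q,148) for q in((140,251),(323,240),(507,228))])
print("roof",[f(*q,163) for q in((31,63),(590,25),(605,167),(38,210))])
c=[f(*q,28) for q in((651,245),(745,228),(785,383),(690,403))];print("tray",c,np.mean(c,0))
print("cap",f(141,185,106))
g=lambda u,v,z:onz("side",120+u/2.96-.5,90+v/2.96-.5,z)
c=[g(*q,28) for q in((624,138),(765,185),(727,240),(583,190))];print("tray side",c,np.mean(c,0))
print("side rim",[g(*q,148) for q in((180,432),(298,360),(315,325),(422,250),(430,215),(535,152))])
E
```

```text
rims [array([549.9, 172.8, 148. ]), array([549.5,   1.9, 148. ]), array([ 550. , -170.5,  148. ])]
roof [array([737. , 267.4, 163. ]), array([ 741., -265.,  163.]), array([ 598.7, -264.7,  163. ]), array([591.1, 263.9, 163. ])]
tray [array([ 557.6, -331.9,   28. ]), array([ 569.3, -429.5,   28. ]), array([ 406.9, -449.6,   28. ]), array([ 392.8, -352.8,   28. ])] [ 481.65 -390.95   28.  ]
cap [628.6 174.6 106. ]
tray side [array([ 572.7, -427. ,   28. ]), array([ 409.4, -448.2,   28. ]), array([ 397.8, -347.7,   28. ]), array([ 559.7, -326.1,   28. ])] [ 484.9  -387.25   28.  ]
side rim [array([577. , 240.2, 148. ]), array([553.9, 123.7, 148. ]), array([569.5,  83.8, 148. ]), array([554.7, -46.1, 148. ]), array([578.2, -88.4, 148. ]), array([ 553.6, -221.8,  148. ])]
```

```bash
cat >> h.py <<'E'
def rack(ox,oy,yaw):
    c,s=np.cos(yaw),np.sin(yaw);R=np.array([[c,-s,0],[s,c,0],[0,0,1]])
    return lambda P:(np.array(P,float)@R.T)+[ox,oy,0]
def tilt(P,a):  # points from the pivot, bin frame -> from rack origin (bin tilted a)
    P=np.array(P,float);x,y,z=P.T
    return np.c_[x*np.cos(a)-z*np.sin(a),y,x*np.sin(a)+z*np.cos(a)+26]
def over(n,im,x,y,w,h,s,lines):
    c=cv2.resize(im[y:y+h,x:x+w],None,fx=s,fy=s,interpolation=cv2.INTER_CUBIC)
    for L,col in lines:
        q=((proj(n,L)-[x,y]+.5)*s*16).astype(int);cv2.polylines(c,[q],False,col,1,cv2.LINE_AA,4)
    return c
E
python3 - <<'E'
from h import *
r=rack(594,1,np.radians(.6))
L=[]
for yc in(176,):
    L+=[(r(tilt([[-52,yc-60,122],[-52,yc+60,122],[-52,yc+60,92],[-52,yc-60,92],[-52,yc-60,122]],0)),(0,255,0)),
     (r(tilt([[-44,yc-60,122],[-44,yc+60,122]],0)),(0,255,255)),
     (r(tilt([[-10,yc-81,122],[-10,yc+81,122]],0)),(255,0,255))]
L+=[(r([[4,-266,158],[4,266,158]]),(0,0,255)),(r([[4,-266,163],[4,266,163]]),(0,128,255))]
a=over("top",cams.get_image("top"),155,120,100,70,4,L);b=over("side",cams.get_image("side"),125,195,100,70,4,L)
a2=over("top",cams.get_image("top"),300,100,100,70,4,L);
r2=r
def f(yc):return [(r(tilt([[-52,yc-60,122],[-52,yc+60,122],[-52,yc+60,92],[-52,yc-60,92],[-52,yc-60,122]],0)),(0,255,0)),(r(tilt([[-44,yc-60,122],[-44,yc+60,122]],0)),(0,255,255))]
a2=over("top",cams.get_image("top"),300,100,100,70,4,L[-2:]+f(-176));b2=over("side",cams.get_image("side"),220,110,100,70,4,L[-2:]+f(-176))
cv2.imwrite("pics/o1.png",np.vstack([np.hstack([a,b]),np.hstack([a2,b2])]))
E
```

```text
(no output)
```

View pics/o1.png

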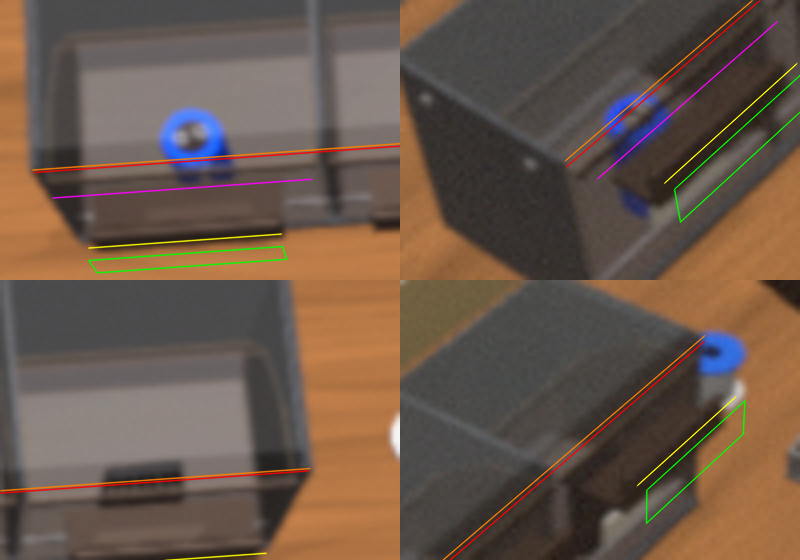

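```bash
python3 - <<'E'
from h import *
r=rack(614,1,np.radians(.6))
def f(yc):return [(r(tilt([[-52,yc-60,122],[-52,yc+60,122],[-52,yc+60,92],[-52,yc-60,92],[-52,yc-60,122]],0)),(0,255,0)),(r(tilt([[-44,yc-60,122],[-44,yc+60,122]],0)),(0,255,255)),(r(tilt([[-12,yc-81,122],[-12,yc+81,122]],0)),(255,0,255))]
L=[(r([[4,-266,158],[4,266,158]]),(0,0,255))]
S=6
a=over("top",cams.get_image("top"),155,140,66,48,S,L+f(176));b=over("side",cams.get_image("side"),160,200,66,48,S,L+f(176))
a2=over("top",cams.get_image("top"),315,135,66,48,S,L+f(-176));b2=over("side",cams.get_image("side"),245,135,66,48,S,L+f(-176))
cv2.imwrite("pics/o2.png",np.vstack([np.hstack([a,b]),np.hstack([a2,b2])]))
E
```

```text
(no output)
```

View pics/o2.png

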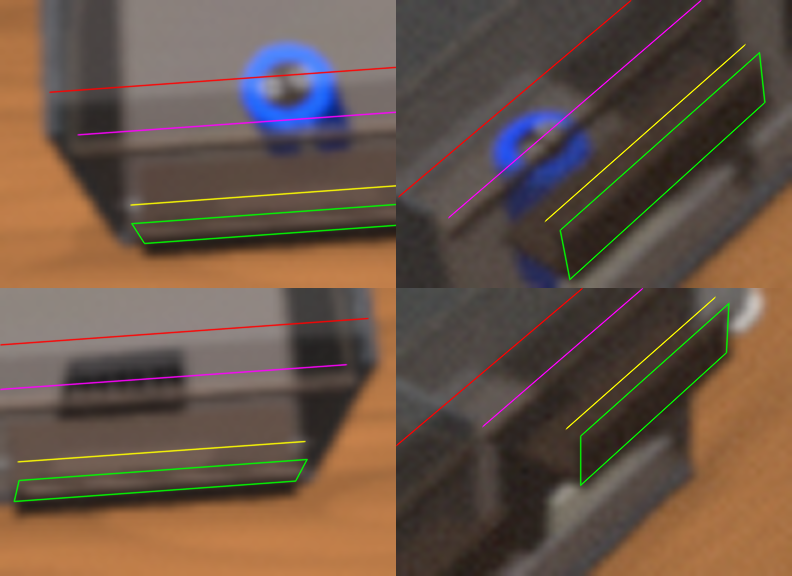

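Crops: blue-sleeved can at top-view (203,155) stands in the left bin (bin2); tray with relay and knob at (419,203), empty half at its far end. Overlay puts the rack origin at about (609,1), with the bin2 groove near (579,177,123). Moving there.

move_arm --plan '[[[24,56,2],[0,0,-2],0],[[24,56,2],[0,0,-2],0],[[24,56,2],[0,0,-2],0],[[24,56,2],[0,0,-2],0],[[24,56,2],[0,0,-2],0],[[24,56,2],[0,0,-2],0],[[24,56,2],[0,0,-2],0],[[24,56,2],[0,0,-2],0],[[24,56,2],[0,0,-2],0],[[24,56,2],[0,0,-2],0]]'

```text
clock: 1.9
eef_pos: [477.1, -43.8, 230.7]
tool_rot: [3.141, -0.001, 0.021]
force: [0.7, -0.5, -0.8]
width: 0.2
gripper_force: 0.0
```

move_arm --plan '[[[25,55,0],[0,0,0],0],[[25,55,0],[0,0,0],0],[[25,55,0],[0,0,0],0],[[26,55,-15],[0,0,-0.6],0],[[0,0,-40],[0,0,0],0],[[0,0,0],[0,0,0],0]]'

```text
clock: 2.65
eef_pos: [574.6, 173.8, 172.5]
tool_rot: [3.139, 0.007, 0.013]
force: [-0.0, -1.0, 0.5]
width: 0.2
gripper_force: 0.0
```

```bash
python3 - <<'E'
from h import *
s=status.read_state();print(s["eef_pos"].round(1),s["force"].round(1),s["qpos"].round(2))
r=rack(609,1,np.radians(.6));yc=176
L=[(r(tilt([[-44,yc-60,122],[-44,yc+60,122]],0)),(0,255,255)),(r(tilt([[-12,yc-81,122],[-12,yc+81,122]],0)),(255,0,255)),(np.array([s["eef_pos"],s["eef_pos"]-[0,0,15]]),(0,255,0))]
a=over("top",cams.get_image("top"),155,110,80,80,5,L);b=over("side",cams.get_image("side"),150,170,80,80,5,L)
cv2.imwrite("pics/o3.png",np.hstack([a,b]))
E
```

```text
[574.6 173.8 172.5] [-0.  -1.   0.5] [-0.35  0.6   0.02  1.7  -0.01  0.85 -1.89]
```

View pics/o3.png

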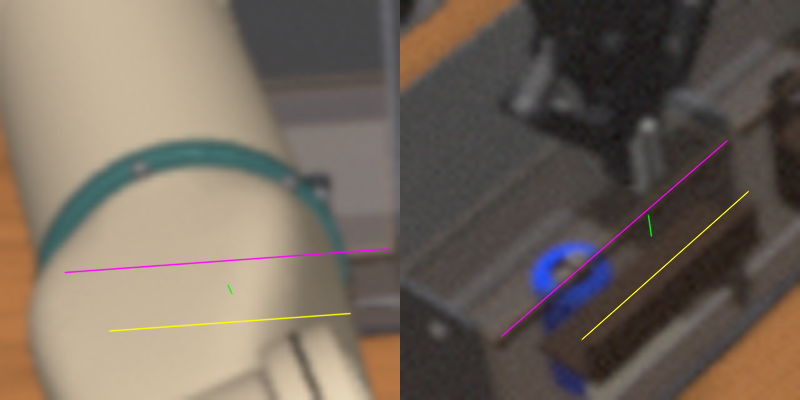

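Side crop: the fingers are at about (645,190), above the groove between panel edge (magenta, fits) and rim. Lower in.

move_arm --plan '[[[4,2,-15],[0,0,0],0],[[0,0,-15],[0,0,0],0],[[0,0,-13],[0,0,0],0],[[0,0,0],[0,0,0],0]]'

```text
clock: 3.25
eef_pos: [580.0, 175.8, 130.8]
tool_rot: [3.141, 0.003, 0.012]
force: [-0.6, 0.3, -0.6]
width: -0.1
gripper_force: 0.0
```

move_arm --plan '[[[-11,0,-3],[0,-1,0],0],[[-12,0,-4],[0,-2,0],0],[[-8,0,-5],[0,-2,0],0],[[-7,0,-6],[0,-2,0],0],[[-7,0,-6],[0,-2,0],0],[[-6,0,-6],[0,-2,0],0],[[-6,0,-6],[0,-2,0],0],[[-6,0,-7],[0,-2,0],0]]'

```text
clock: 4.25
eef_pos: [516.6, 171.8, 91.5]
tool_rot: [3.125, -0.227, 0.013]
force: [0.3, -0.9, -0.1]
width: -0.0
gripper_force: 0.3
```

```bash
cat > ov.py <<'E'
from h import *
import sys
def ov(name,angs,extra=[]):
    r=rack(609,1,np.radians(.6));yc=176
    L=list(extra)
    for a,c in zip(angs,((0,255,255),(0,255,0))):
        L+=[(r(tilt([[-48,yc-60,122],[-48,yc+60,122]],a)),c),(r(tilt([[-12,yc-81,122],[-12,yc+81,122]],a)),c)]
    i,j=cams.get_image("top"),cams.get_image("side")
    A=over("top",i,155,120,90,90,4.4,L);b=over("side",j,150,170,90,90,4.4,L)
    cv2.imwrite("pics/"+name,np.hstack([A,b]))
E
python3 -c "
from ov import *
ov('o4.png',[.6])
s=status.read_state();print(s['eef_pos'].round(1),s['force'].round(1))"
```

```text
[517.3 171.6  91.4] [1.3 0.1 0.3]
```

View pics/o4.png

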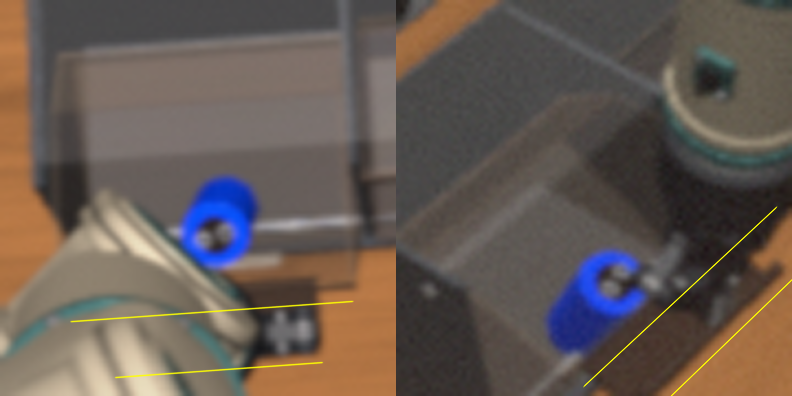

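The bin is open about 0.55 rad, the can leaning forward (side crop (600,300)). Continue to the stop.

move_arm --plan '[[[-6,0,-5],[0,-2,0],0],[[-6,0,-5],[0,-1,0],0],[[-6,0,-5],[0,0,0],0],[[-5,0,-3],[0,0,0],0],[[0,0,0],[0,0,0],0]]'

```text
clock: 4.97
eef_pos: [499.7, 168.7, 79.5]
tool_rot: [3.114, -0.247, 0.012]
force: [-0.1, -0.7, 0.2]
width: -0.3
gripper_force: 0.0
```

move_arm --plan '[[[-8,0,20],[0,0,0],0],[[-12,0,30],[0,0,0],0],[[-20,0,50],[0,0,0],0],[[-20,-30,40],[0,0,0],0.4],[[-20,-40,20],[0,0,0],1],[[-20,-50,0],[0,0,0],1],[[0,-50,0],[0,0,0],1],[[0,-40,0],[0,0,0],1],[[0,0,0],[0,0,0],1]]'

```text
clock: 6.1
eef_pos: [399.1, -44.4, 239.5]
tool_rot: [3.114, -0.247, 0.005]
force: [-0.6, 0.0, 0.5]
width: 85.4
gripper_force: 0.0
```

```bash
python3 -c "
from ov import *
ov('o5.png',[.8])
s=status.read_state();print(s['eef_pos'].round(1),s['force'].round(1),s['tool_rot'],s['width'])"
```

```text
[399.6 -41.3 239.5] [0.4 0.2 0.6] [ 3.11400921 -0.24702726  0.01131146] 84.99626312231872
```

View pics/o5.png

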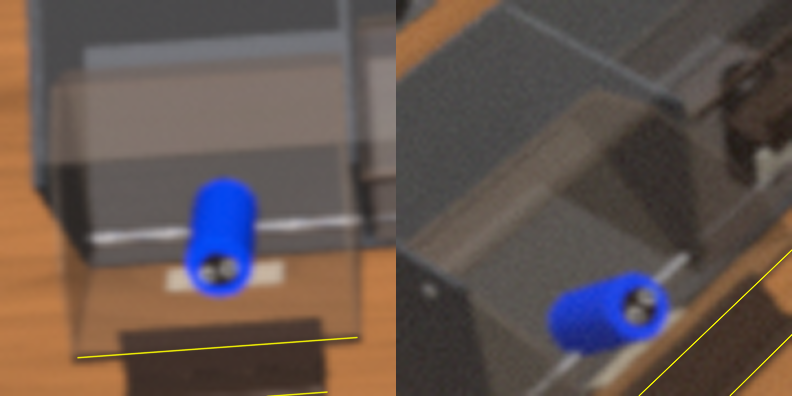

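Bin2 at its stop, overlay fits; the can leans forward, top face centre at (219,265) in the top crop, (642,304) in the side crop. Triangulating.

```bash
python3 - <<'E'
from h import *
def tri(a,b):
    o1,d1=ray("top",*a);o2,d2=ray("side",*b)
    t=np.linalg.lstsq(np.c_[d1,-d2],o2-o1,rcond=None)[0];p,q=o1+d1*t[0],o2+d2*t[1];return ((p+q)/2).round(1),round(np.linalg.norm(p-q),1)
print(tri((155+219/4.4-.5,120+265/4.4-.5),(150+246/4.4-.5,170+304/4.4-.5)))
# model prediction for upright-in-bin can on panel
r=rack(609,1,np.radians(.6))
for z in(-8,50,68,74):print(z,r(tilt([[12,174,z]],.8)).round(1))
# fit whole can silhouette: blue mask vs model (x along rack y, lean angle, base on bin)
P=[]
from scipy.optimize import minimize
ms={}
for n in("top","side"):
    h=cv2.cvtColor(cams.get_image(n),cv2.COLOR_BGR2HSV);m=cv2.inRange(h,(112,150,60),(128,255,255))
    R=np.zeros_like(m);x,y=((190,150),(265,215))[n=="side"] if 0 else ((185,155) if n=="top" else (260-90,215))
    R[y:y+45,x:x+45]=255; m=cv2.morphologyEx(m&R,cv2.MORPH_CLOSE,np.ones((7,7)));ms[n]=m>0;print(n,m.sum()/255,np.argwhere(m>0).min(0),np.argwhere(m>0).max(0))
t=np.linspace(0,2*np.pi,40)
def cost(p):
    x,y,z,a,b=p;c=0
    u=np.array([-np.sin(a),b,np.cos(a)]);u/=np.linalg.norm(u);e=np.cross(u,[0,1,0]);e/=np.linalg.norm(e);f=np.cross(u,e)
    pts=np.array([[x,y,z]+u*h+20*(np.cos(q)*e+np.sin(q)*f) for h in(0,76) for q in t])
    for n in ms:
        k=np.zeros((420*4,560*4),np.uint8)
        cv2.fillConvexPoly(k,cv2.convexHull(((proj(n,pts)+.5)*4).astype(np.int32)),255)
        k=cv2.resize(k,(560,420),interpolation=cv2.INTER_AREA)/255.;c+=np.abs(k-ms[n]).sum()
    return c
p0=np.array([621,175,29,.85,0.])
s=minimize(cost,p0,method="Nelder-Mead",options=dict(initial_simplex=np.vstack([p0]+[p0+d for d in np.diag([6,6,6,.1,.08])]),maxiter=400))
print(s.x.round(3),s.fun)
x,y,z,a,b=s.x;u=np.array([-np.sin(a),b,np.cos(a)]);
for h in(0,50,60,76):print(h,(s.x[:3]+u*h).round(1))
E
```

```text
(array([565.5, 175. ,  84.1]), np.float64(0.8))
-8 [[621.3 175.1  29. ]]
50 [[579.7 174.7  69.4]]
68 [[566.8 174.6  82. ]]
74 [[562.5 174.5  86.2]]
top 341.0 [161 197] [186 212]
side 347.0 [232 185] [249 211]
[6.19960e+02 1.74557e+02 2.96150e+01 7.77000e-01 4.30000e-02] 83.21960784313725
0 [620.  174.6  29.6]
50 [584.9 176.7  65.3]
60 [577.9 177.2  72.4]
76 [566.7 177.9  83.8]
```

move_arm --plan '[[[24,36,-5],[0.4,-1,0],1],[[24,36,-5],[0.4,-1,0],1],[[24,36,-5],[0.4,-1,0],1],[[25,36,-15],[0.4,0,0],1],[[25,36,-15],[0,0,0],1],[[25,37,-15],[0,0,0],1],[[0,0,0],[0,0,0],1],[[0,0,0],[0,0,0],1]]'

```text
clock: 7.3
eef_pos: [545.1, 176.3, 178.7]
tool_rot: [3.141, -0.297, 0.007]
force: [-0.7, -0.6, 0.1]
width: 85.0
gripper_force: 0.0
```

move_arm --plan '[[[8,0,-25],[0,0,0],1],[[8,0,-25],[0,0,0],1],[[8,-1,-25],[0,0,0],1],[[6,0,-20],[0,0,0],1],[[5,0,-15],[0,0,0],1],[[3,0,-10],[0,0,0],1],[[0,0,0],[0,0,0],1]]'

```text
clock: 8.18
eef_pos: [584.1, 173.4, 59.6]
tool_rot: [3.141, -0.297, 0.004]
force: [-0.7, 0.1, 0.4]
width: 85.0
gripper_force: 0.0
```

move_arm --plan '[[[0,2,0],[0,0,0],0.6],[[0,0,0],[0,0,0],0.4],[[0,0,0],[0,0,0],0.2],[[0,0,0],[0,0,0],0],[[0,0,0],[0,0,0],0],[[0,0,0],[0,0,0],0]]'

```text
clock: 8.93
eef_pos: [584.7, 176.7, 60.9]
tool_rot: [-3.141, -0.299, 0.005]
force: [-4.5, -0.5, 9.8]
width: 35.1
gripper_force: 58.6
```

Width 35 instead of 40 and a 10 N reaction suggest an off-axis grip; reopening and going 5 mm deeper.

move_arm --plan '[[[0,0,0],[0,0,0],0.6],[[0,0,0],[0,0,0],0.6],[[-3,-1,-4],[0,0,0],0.6],[[0,0,0],[0,0,0],0.6],[[0,0,0],[0,0,0],0.6]]'

```text
clock: 9.55
eef_pos: [582.9, 175.9, 57.2]
tool_rot: [3.14, -0.294, 0.005]
force: [0.0, 0.7, -1.0]
width: 51.3
gripper_force: 0.0
```

move_arm --plan '[[[0,0,0],[0,0,0],0.35],[[0,0,0],[0,0,0],0.35],[[0,0,0],[0,0,0],0],[[0,0,0],[0,0,0],0],[[0,0,0],[0,0,0],0],[[0,0,0],[0,0,0],0]]'

```text
clock: 10.3
eef_pos: [582.9, 176.2, 57.9]
tool_rot: [3.141, -0.295, 0.005]
force: [-2.6, 0.2, 4.9]
width: 36.5
gripper_force: 59.4
```

move_arm --plan '[[[-1,0,4],[0,0,0],0],[[-3,0,8],[0,0,0],0],[[-4,0,12],[0,0,0],0],[[-5,0,15],[0,0,0],0],[[0,0,0],[0,0,0],0],[[0,0,0],[0,0,0],0]]'

```text
clock: 11.05
eef_pos: [569.9, 175.7, 96.4]
tool_rot: [3.14, -0.294, 0.005]
force: [-0.4, 0.3, -2.4]
width: 36.6
gripper_force: 60.6
```

```bash
cat > fit.py <<'E'
from h import *
from scipy.optimize import minimize
# numeric check of the held can: blue mask outline per view
def blue(n):
    h=cv2.cvtColor(cams.get_image(n),cv2.COLOR_BGR2HSV);m=cv2.inRange(h,(112,150,60),(128,255,255))
    k,l,st,c=cv2.connectedComponentsWithStats(m);return [(st[i].tolist(),c[i].round(1).tolist()) for i in range(1,k) if st[i][4]>25]
E
python3 -c "
from fit import *
s=status.read_state();print(s['eef_pos'].round(1),s['force'].round(1),s['width'],s['gripper_force'])
for n in('top','side'):print(n,blue(n))"
```

```text
[569.9 175.7  96.4] [-0.4  0.3 -2.4] 36.55932551270734 60.621278285980225
top [([37, 3, 10, 10, 41], [41.6, 7.8]), ([40, 17, 8, 12, 38], [44.2, 22.5]), ([42, 32, 7, 13, 42], [45.4, 38.7])]
side [([188, 224, 27, 20, 203], [200.3, 235.6])]
```

Held (weight on the wrist, width steady). Lift clear.

move_arm --plan '[[[-8,0,20],[0,0,0],0],[[-15,0,30],[0,0,0],0],[[-20,0,35],[0,0,0],0],[[-20,0,35],[0,0,0],0],[[-20,-10,25],[0,4,0],0],[[-10,-25,10],[0,6,0],0],[[-5,-40,0],[0,6,0],0],[[0,-40,0],[0,6,0],0],[[0,-40,0],[0,6,0],0],[[0,-40,0],[0,6,0],0]]'

```text
clock: 12.4
eef_pos: [472.2, -20.6, 251.1]
tool_rot: [-3.139, 0.302, 0.005]
force: [0.1, 0.5, -1.4]
width: 36.6
gripper_force: 60.2
```

```bash
python3 -c "
from fit import *
s=status.read_state();print(s['eef_pos'].round(1),s['force'].round(1),s['width'],s['gripper_force'],s['qpos'].round(2))"
```

```text
[472.2 -20.6 251.1] [ 0.1  0.5 -1.4] 36.643748202910615 60.23832678794861 [ 0.38  0.57 -0.62  1.67  0.26  1.31 -1.88]
```

move_arm --plan '[[[5,-40,0],[0,3,0],0],[[5,-45,0],[0,3,0],0],[[5,-45,0],[0,3,0],0],[[5,-45,0],[0,2,0],0],[[5,-45,-10],[0,0,0],0],[[5,-45,-20],[0,0,0],0],[[5,-45,-30],[0,0,0],0],[[5,-35,-30],[0,0,0],0],[[5,-17,-20],[0,0,0],0],[[0,0,0],[0,0,0],0]]'

```text
clock: 13.65
eef_pos: [515.3, -382.0, 138.3]
tool_rot: [-3.137, 0.495, 0.004]
force: [-0.0, 1.2, -2.4]
width: 36.7
gripper_force: 60.4
```

```bash
python3 -c "
from fit import *
s=status.read_state();print(s['eef_pos'].round(1),s['tool_rot'].round(3),s['force'].round(1),s['width'],s['qpos'].round(2))
for n in('top','side'):print(n,blue(n))
e=s['eef_pos'];print(proj('top',[e]),proj('side',[e]))"
```

```text
[ 515.3 -382.   138.3] [-3.137  0.495  0.004] [-0.   1.2 -2.4] 36.68343960156035 [ 0.66  1.   -0.46  1.12  0.52  1.6  -1.38]
top [([37, 3, 10, 10, 39], [41.8, 7.9]), ([40, 17, 8, 12, 37], [44.3, 22.9]), ([42, 32, 7, 13, 41], [45.6, 38.4]), ([415, 174, 12, 15, 88], [419.5, 181.6])]
side [([333, 110, 13, 26, 216], [338.8, 123.8])]
[[425.4 179.4]] [[341.1 121.4]]
```

```bash
python3 - <<'E'
from h import *
e=status.read_state()["eef_pos"];b=e+[7,-1.5,-46]
t=np.linspace(0,2*np.pi,30)
C=lambda o,z:np.c_[o[0]+20*np.cos(t),o[1]+20*np.sin(t),0*t+o[2]+z]
a=np.radians(7.4);R=np.array([[np.cos(a),-np.sin(a)],[np.sin(a),np.cos(a)]])
rc=lambda x0,x1,y,z:np.c_[np.array([[x0,-y],[x1,-y],[x1,y],[x0,y],[x0,-y]])@R.T+[483,-389],np.full(5,z)]
L=[(C(b,0),(0,255,255)),(C(b,76),(0,255,255)),(rc(-85,85,50,28),(0,255,0)),(rc(2,81,46,4),(0,0,255))]
A=over("top",cams.get_image("top"),380,150,80,100,5,L);B=over("side",cams.get_image("side"),305,90,80,100,5,L)
cv2.imwrite("pics/o6.png",np.hstack([A,B]))
E
```

```text
(no output)
```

View pics/o6.png

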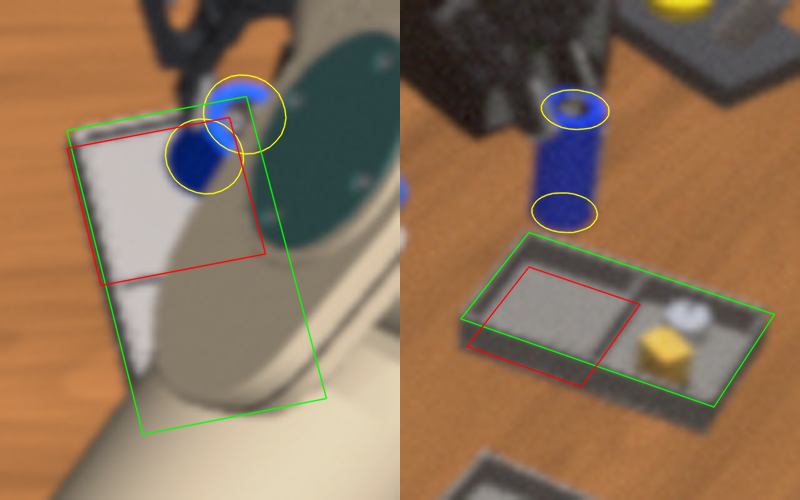

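The can hangs upright as the model predicts (side crop (567,160)), over the empty compartment. Lower.

move_arm --plan '[[[1,0,-15],[0,0,0],0],[[1,-1,-20],[0,0,0],0],[[0,0,-20],[0,0,0],0],[[0,0,-15],[0,0,0],0],[[0,0,-8],[0,0,0],0],[[0,0,0],[0,0,0],0],[[0,0,0],[0,0,0],0]]'

```text
clock: 14.72
eef_pos: [519.4, -382.2, 64.0]
tool_rot: [-3.139, 0.49, 0.005]
force: [0.1, -0.0, -2.5]
width: 36.9
gripper_force: 60.4
```

move_arm --plan '[[[0,0,-3],[0,0,0],0],[[0,0,-2],[0,0,0],0],[[0,0,0],[0,0,0],0]]'

```text
clock: 15.1
eef_pos: [518.8, -382.0, 58.3]
tool_rot: [-3.138, 0.492, 0.006]
force: [-0.3, 0.0, -1.6]
width: 36.6
gripper_force: 60.4
```

move_arm --plan '[[[0,0,-2],[0,0,0],0],[[0,0,-2],[0,0,0],0],[[0,0,0],[0,0,0],0]]'

```text
clock: 15.48
eef_pos: [518.8, -381.9, 54.1]
tool_rot: [-3.138, 0.492, 0.006]
force: [-0.2, 1.1, -0.7]
width: 36.6
gripper_force: 60.4
```

move_arm --plan '[[[0,0,-2],[0,0,0],0],[[0,0,0],[0,0,0],0]]'

```text
clock: 15.72
eef_pos: [518.8, -382.0, 52.2]
tool_rot: [-3.138, 0.492, 0.006]
force: [-0.1, -0.0, -2.1]
width: 36.7
gripper_force: 60.4
```

move_arm --plan '[[[0,0,-1.5],[0,0,0],0],[[0,0,-1.5],[0,0,0],0],[[0,0,0],[0,0,0],0]]'

```text
clock: 16.1
eef_pos: [519.1, -382.0, 50.2]
tool_rot: [-3.139, 0.491, 0.005]
force: [-0.2, -0.3, 4.3]
width: 36.4
gripper_force: 60.9
```

move_arm --plan '[[[0,0,-1.5],[0,0,0],0],[[0,0,0],[0,0,0],0]]'

```text
clock: 16.35
eef_pos: [519.1, -381.9, 50.1]
tool_rot: [-3.139, 0.492, 0.005]
force: [-0.8, 1.6, 10.1]
width: 36.5
gripper_force: 61.5
```

Contact with the floor at the expected height. Release gradually.

move_arm --plan '[[[0,0,1],[0,0,0],0.45],[[0,0,0],[0,0,0],0.5],[[0,0,0],[0,0,0],0.65],[[0,0,0],[0,0,0],0.8],[[0,0,0],[0,0,0],0.8]]'

```text
clock: 16.98
eef_pos: [518.8, -382.0, 48.7]
tool_rot: [-3.138, 0.491, 0.006]
force: [0.1, 0.2, 0.3]
width: 68.0
gripper_force: 0.0
```

move_arm --plan '[[[5,0,10],[0,0,0],0.8],[[10,0,20],[0,0,0],0.8],[[15,0,30],[0,0,0],0.8],[[20,0,45],[0,0,0],0.8],[[10,20,40],[0,-5,0],0.6],[[-5,40,30],[0,-7,0],0.3],[[-20,50,0],[0,-7,0],0],[[-25,50,0],[0,-7,0],0],[[-25,50,0],[0,-2,0],0],[[-25,50,0],[0,0,0],0]]'

```text
clock: 18.23
eef_pos: [477.6, -121.0, 225.2]
tool_rot: [3.14, 0.001, 0.004]
force: [0.7, 1.0, 0.2]
width: 0.1
gripper_force: 0.0
```

```bash
python3 -c "
from fit import *
s=status.read_state();print(s['eef_pos'].round(1),s['tool_rot'].round(3),s['force'].round(1),s['width'])
for n in('top','side'):print(n,[b for b in blue(n) if b[0][0]>150])
t=np.linspace(0,2*np.pi,60);o=[525.5,-383.5,4]
C=np.vstack([np.c_[o[0]+20*np.cos(t),o[1]+20*np.sin(t),0*t+z] for z in(4,80)])
for n in('top','side'):
  q=proj(n,C);print(n,q.min(0),np.ptp(q,axis=0))"
```

```text
[ 477.6 -121.   225.2] [3.14e+00 1.00e-03 4.00e-03] [0.7 1.  0.2] 0.06953805555274854
top []
side [([330, 133, 13, 25, 208], [335.3, 145.5])]
top [405.1 174.3] [22.1 21.9]
side [328.6 131.4] [14.8 27. ]
```

Blue blob in the side view matches an upright can in the compartment. Now to the front of the open bin's rim.

move_arm --plan '[[[-6,50,-5],[0,0,0],0],[[-6,50,-5],[0,0,0],0],[[-6,50,-5],[0,0,0],0],[[-6,50,-5],[0,0,0],0],[[-6,50,-15],[0,0,0],0],[[-6,48,-35],[0,0,0],0],[[0,0,-50],[0,0,0],0],[[0,0,-45],[0,0,0],0],[[0,0,-10],[0,0,0],0],[[0,0,0],[0,0,0],0]]'

```text
clock: 19.58
eef_pos: [443.7, 176.3, 49.3]
tool_rot: [-3.141, 0.002, 0.005]
force: [0.6, 0.1, 0.5]
width: 0.2
gripper_force: 0.0
```

move_arm --plan '[[[14,0,0],[0,0,0],0],[[12,0,2],[0,0,0],0],[[8,0,8],[0,0,0],0],[[7,0,8],[0,0,0],0],[[8,0,9],[0,0,0],0],[[8,0,9],[0,0,0],0],[[8,0,9],[0,0,0],0],[[8,0,9],[0,0,0],0],[[8,0,8],[0,0,0],0],[[8,0,7],[0,0,0],0]]'

```text
clock: 20.82
eef_pos: [532.4, 176.0, 118.4]
tool_rot: [-3.141, 0.003, 0.005]
force: [-0.7, -0.6, 0.5]
width: 0.1
gripper_force: 0.0
```

move_arm --plan '[[[8,0,4],[0,0,0],0],[[4,0,2],[0,0,0],0],[[3,0,0],[0,0,0],0],[[2,0,0],[0,0,0],0],[[0,0,0],[0,0,0],0]]'

```text
clock: 21.45
eef_pos: [548.7, 175.9, 123.7]
tool_rot: [-3.141, 0.003, 0.005]
force: [-0.6, -0.5, -0.1]
width: -0.0
gripper_force: 0.0
```

move_arm --plan '[[[2,0,0],[0,0,0],0],[[2,0,0],[0,0,0],0],[[0,0,0],[0,0,0],0]]'

```text
clock: 21.82
eef_pos: [553.1, 176.0, 123.9]
tool_rot: [-3.141, 0.003, 0.005]
force: [-0.2, -0.0, 1.1]
width: -0.0
gripper_force: 0.0
```

move_arm --plan '[[[2,0,0],[0,0,0],0],[[0,0,0],[0,0,0],0]]'

```text
clock: 22.08
eef_pos: [555.1, 175.9, 123.9]
tool_rot: [-3.141, 0.002, 0.005]
force: [-0.2, -0.5, -0.3]
width: 0.2
gripper_force: 0.0
```

move_arm --plan '[[[2,0,0],[0,0,0],0],[[2,0,0],[0,0,0],0],[[0,0,0],[0,0,0],0]]'

```text
clock: 22.45
eef_pos: [559.1, 176.0, 123.9]
tool_rot: [-3.141, 0.003, 0.005]
force: [0.3, 0.8, -0.4]
width: -0.3
gripper_force: 0.0
```

move_arm --plan '[[[-15,0,0],[0,0,0],0],[[-30,0,20],[0,0,0],0],[[-40,-30,30],[0,0,0],0],[[-10,-55,20],[0,0,0],0],[[0,-60,0],[0,0,0],0],[[0,-60,0],[0,0,0],0],[[0,0,0],[0,0,0],0]]'

```text
clock: 23.32
eef_pos: [463.2, -35.0, 193.5]
tool_rot: [3.139, 0.004, -0.005]
force: [0.1, -0.2, -0.2]
width: -0.5
gripper_force: 0.0
```

```bash
cat > d.py <<'E'
from h import *
print(status.read_state()["eef_pos"].round(1))
r=rack(609,1,np.radians(.6))
for n in("side","top"):
    a=cv2.imread(f"pics/{n}0.png");b=cams.get_image(n);cv2.imwrite(f"pics/{n}_now.png",b)
    d=cv2.GaussianBlur(cv2.absdiff(a,b),(3,3),0).max(2)
    for yc in(176,0,-176):
        P=r(tilt([[-52,yc-60,122],[-52,yc+60,122],[-52,yc+60,92],[-52,yc-60,92],[-12,yc-81,122],[-12,yc+81,122]],0))
        k=np.zeros(d.shape,np.uint8);cv2.fillConvexPoly(k,cv2.convexHull(proj(n,P).astype(np.int32)),1)
        Q=r(tilt([[-52,yc-60,122],[-52,yc+60,122],[-12,yc+60,122],[-12,yc-60,122]],.8));k2=np.zeros(d.shape,np.uint8);cv2.fillConvexPoly(k2,cv2.convexHull(proj(n,Q).astype(np.int32)),1)
        print(n,yc,"shut area diff",d[k>0].mean().round(1),(d[k>0]>30).mean().round(2),"open area",d[k2>0].mean().round(1),(d[k2>0]>30).mean().round(2))
E
python3 d.py
```

```text
[463.2 -35.  193.5]
side 176 shut area diff 25.7 0.41 open area 87.2 0.91
side 0 shut area diff 3.6 0.0 open area 4.7 0.0
side -176 shut area diff 21.9 0.18 open area 4.8 0.0
top 176 shut area diff 33.4 0.35 open area 112.1 0.98
top 0 shut area diff 46.7 0.54 open area 64.2 0.6
top -176 shut area diff 45.2 0.45 open area 81.3 1.0
```

Images show the bin still open: the finger rose too early and passed over the rim. Retry lower.

move_arm --plan '[[[-6,53,0],[0,0,0],0],[[-6,53,0],[0,0,0],0],[[-6,53,-20],[0,0,0],0],[[-6,53,-30],[0,0,0],0],[[0,0,-50],[0,0,0],0],[[0,0,-40],[0,0,0],0],[[0,0,-13],[0,0,0],0],[[0,0,0],[0,0,0],0]]'

```text
clock: 24.42
eef_pos: [439.4, 184.2, 40.9]
tool_rot: [-3.141, 0.003, 0.007]
force: [-0.2, 0.5, 0.3]
width: -0.0
gripper_force: 0.0
```

move_arm --plan '[[[14,0,0],[0,0,0],0],[[12,0,0],[0,0,0],0],[[8,0,0],[0,0,0],0],[[8,0,0],[0,0,0],0],[[0,0,0],[0,0,0],0]]'

```text
clock: 25.05
eef_pos: [470.6, 181.9, 40.0]
tool_rot: [3.137, 0.021, 0.007]
force: [-24.9, 2.8, 11.1]
width: -0.1
gripper_force: 12.1
```

The front push jams by friction (contact too far forward of the pivot). Back off, and instead put the finger into the groove again and push the panel along its arc.

move_arm --plan '[[[-20,0,0],[0,0,0],0],[[-10,-2,10],[0,0,0],0],[[0,-2,35],[0,-5,0],0],[[0,-2,35],[0,-7,0],0],[[5,0,34],[0,-7,0],0],[[10,0,0],[0,-6,0],0],[[4,0,0],[0,0,0],0],[[0,0,0],[0,0,0],0]]'

```text
clock: 26.05
eef_pos: [478.2, 180.9, 173.1]
tool_rot: [3.122, -0.385, 0.01]
force: [-0.0, 0.2, -0.3]
width: 0.2
gripper_force: 0.0
```

move_arm --plan '[[[7,-2,-25],[1,0,0],0],[[7,-2,-25],[0,0,0],0],[[7,-1,-20],[0,0,0],0],[[4,0,-12],[0,0,0],0],[[3,0,-8],[0,0,0],0],[[0,0,0],[0,0,0],0]]'

```text
clock: 26.8
eef_pos: [520.1, 182.4, 118.0]
tool_rot: [3.117, -0.328, 0.009]
force: [-0.4, -0.2, -0.0]
width: -0.0
gripper_force: 0.0
```

```bash
python3 -c "
from h import *
s=status.read_state();print(s['eef_pos'].round(1),s['tool_rot'].round(3),s['qpos'].round(3),s['qd'].round(2),s['force'].round(1))"; python3 d.py | grep 176
```

```text
[520.1 182.4 118. ] [ 3.117 -0.328  0.009] [-0.497  0.535 -0.014  2.182  0.907  0.233 -2.941] [-0.01 -0.02  0.    0.01 -0.    0.   -0.  ] [-0.4 -0.2 -0. ]
side 176 shut area diff 26.9 0.37 open area 89.8 0.92
side -176 shut area diff 9.5 0.08 open area 2.5 0.0
top 176 shut area diff 31.9 0.33 open area 93.8 1.0
top -176 shut area diff 2.7 0.0 open area 5.0 0.0
```

Wrist joint is at its limit; use less tilt (about 7°).

move_arm --plan '[[[-10,-1,8],[0.5,4,0],0],[[-10,-2,8],[0.5,4,0],0],[[-6,-2,4],[0.4,4,0],0],[[0,0,0],[0,0,0],0],[[0,0,0],[0,0,0],0]]'

```text
clock: 27.52
eef_pos: [493.6, 177.3, 138.2]
tool_rot: [-3.14, -0.12, 0.004]
force: [0.5, -0.5, -0.1]
width: -0.3
gripper_force: 0.0
```

move_arm --plan '[[[2,0,-20],[0,0,0],0],[[2,0,-16],[0,0,0],0],[[2,0,-12],[0,0,0],0],[[2,0,-9],[0,0,0],0],[[0,0,0],[0,0,0],0]]'

```text
clock: 28.15
eef_pos: [501.9, 177.4, 80.6]
tool_rot: [-3.14, -0.118, 0.004]
force: [0.4, -0.9, 0.7]
width: 0.1
gripper_force: 0.0
```

move_arm --plan '[[[6,0,5],[0,0,0],0],[[6,0,7],[0,0,0],0],[[7,0,7],[0,0,0],0],[[7,0,6],[0,1,0],0],[[7,0,6],[0,1,0],0]]'

```text
clock: 28.78
eef_pos: [536.0, 177.4, 113.4]
tool_rot: [-3.139, -0.085, 0.003]
force: [-0.2, 0.2, -0.8]
width: 0.2
gripper_force: 0.0
```

move_arm --plan '[[[8,0,5],[0,1,0],0],[[8,0,4],[0,1,0],0],[[8,0,4],[0,1,0],0],[[8,0,2],[0,0,0],0],[[8,0,1],[0,0,0],0],[[5,0,0],[0,0,0],0],[[3,0,0],[0,0,0],0],[[0,0,0],[0,0,0],0]]'

```text
clock: 29.78
eef_pos: [583.0, 177.5, 128.2]
tool_rot: [-3.139, -0.032, 0.004]
force: [1.4, -0.6, 0.2]
width: -0.0
gripper_force: 0.0
```

move_arm --plan '[[[3,0,0],[0,0,0],0],[[2,0,0],[0,0,0],0],[[0,0,0],[0,0,0],0]]'

```text
clock: 30.15
eef_pos: [588.2, 177.5, 128.3]
tool_rot: [-3.139, -0.032, 0.003]
force: [0.4, -0.4, 0.8]
width: 0.2
gripper_force: 0.0
```

move_arm --plan '[[[2,0,0],[0,0,0],0],[[0,0,0],[0,0,0],0]]'

```text
clock: 30.4
eef_pos: [590.3, 177.4, 128.3]
tool_rot: [-3.139, -0.032, 0.003]
force: [-0.0, 0.2, 0.5]
width: 0.1
gripper_force: 0.0
```

move_arm --plan '[[[2,0,0],[0,0,0],0],[[0,0,0],[0,0,0],0]]'

```text
clock: 30.65
eef_pos: [592.3, 177.5, 128.3]
tool_rot: [-3.139, -0.032, 0.003]
force: [-0.8, -0.3, 0.8]
width: 0.4
gripper_force: 0.0
```

move_arm --plan '[[[2,0,0],[0,0,0],0],[[0,0,0],[0,0,0],0]]'

```text
clock: 30.9
eef_pos: [594.3, 177.4, 128.3]
tool_rot: [-3.139, -0.032, 0.003]
force: [0.6, 0.1, -0.5]
width: -0.1
gripper_force: 0.0
```

```bash
python3 d.py; python3 - <<'E'
from h import *
b=cv2.imread("pics/side_now.png");a=cv2.imread("pics/side0.png")
d=cv2.absdiff(a,b).max(2)[195:275:4,150:250:4]
for r in d:print(" ".join("%3d"%v for v in r))
E
```

```text
[594.3 177.4 128.3]
side 176 shut area diff 24.7 0.35 open area 89.1 0.91
side 0 shut area diff 3.2 0.0 open area 2.4 0.0
side -176 shut area diff 3.2 0.0 open area 2.5 0.0
top 176 shut area diff 32.4 0.35 open area 115.4 0.98
top 0 shut area diff 115.4 0.97 open area 92.9 1.0
top -176 shut area diff 33.7 0.29 open area 21.8 0.28
  3   3   1   2   2   5  15  29  56  44  50  37  43  34  10   6   8   3   2   4   4   7   3   6   7
  2   4   4   3   2   4  23  24  30  41  41  40  40   9   7   6   4   1   2   6   2   8   7   1   1
  2   3   2   2   8  24  11  35   6  27  43  39   5   9   4   8   4  12   5   2   2   3   3   1   3
  2   2   6   1   3   8  34  49  43  41  40  44   1  13   3  10   6   6   9  19   9   3   4   1   4
  7   3   3   1   4  20  20  21  14  29  17  29   2  15   6  15   5  11   8  11  10   3   2   5   3
  2   3   7   4  24  23  28  18  20  20  36  28  30  20  14  15  14  22   4   9  21   6   6   4   2
  4   7  14  17  27  25  18  14 119 122   5  21  13   9   6  12  11  25  11  18  10  15   8   2   2
 10  17  18  26  25  14  10 151   8  14  71  18  36  20  13  23  12 
[... 531 characters left out ...]

  2   5   5   4   3   4   3  10  33  32  14  46  11  11  79  20  70 105 102 103 101 102  86   2   2
  6   4   2   4   4   2   6   4   2  12  35   4  15  88  25  79 104 107 104 102 108  85   6   1   3
  4   7   4   2   8   1   5   9  11   8   6  19  82  23  83 112 102 112  99 106  85   5   2   3   1
  4   3   2   1   2   3   5   7   2  13   6   5  30  89 109  93 110 103 113  85   2   4   6   2   2
  6   2   4   5   6   5   5   4  11   9  23  44  42 102 102 107 101 105  90   2   2   2   3   4   1
  2   3   8   1   3   3   8   9  13  12  39  23  31  31 105  99 111  88   2   1   5   2   4   2   3
  4   5   4   2   3   2   3   8   5   3   2   3   5   6  63 115  89   4   2   2   4   1   4   3   1
```

```bash
cat > ang.py <<'E'
from h import *
# bin2 angle: the wood changed by the lip (side view), compared with its projected silhouette
def ang():
    r=rack(609,1,np.radians(.6));yc=176
    a=cv2.imread("pics/side0.png");b=cams.get_image("side");d=cv2.absdiff(a,b).max(2)
    # only pixels that showed wood at first
    hsv=cv2.cvtColor(a,cv2.COLOR_BGR2HSV);wood=(hsv[...,1]>110)&(hsv[...,2]>90)&(hsv[...,0]<20)
    R=np.zeros(d.shape,bool);R[215:300,180:262]=True;R&=wood
    best=[]
    for t in np.arange(0,.9,.02):
        k=np.zeros(d.shape,np.uint8)
        for P in([[-52,yc-60,122],[-52,yc+60,122],[-52,yc+60,92],[-52,yc-60,92],[-8,yc-60,122],[-8,yc+60,122],[-12,yc-60,92],[-12,yc+60,92]],[[x,yc+s*83,z] for x in(-12,92) for s in(-1,1) for z in(-10,122 if x<0 else 78)]):
            cv2.fillConvexPoly(k,cv2.convexHull(proj("side",r(tilt(P,t))).astype(np.int32)),1)
        m=d>30;best.append((int(((k>0)!=m)[R].sum()),round(t,2)))
    return sorted(best)[:4],int((d>30)[R].sum())
if __name__=="__main__":
    print(ang());s=status.read_state();print(s["eef_pos"].round(1),s["force"].round(1))
E
python3 ang.py
```

```text
([(222, np.float64(0.82)), (258, np.float64(0.8)), (306, np.float64(0.84)), (322, np.float64(0.78))], 1093)
[594.1 177.5 128.3] [1.  0.1 0.1]
```

The bin is still at 0.8: the finger slid off the panel's top edge, so the fingertip works higher than assumed. Repeat deeper with less rise.

move_arm --plan '[[[-15,0,12],[0,-1,0],0],[[-30,0,5],[0,-2,0],0],[[-30,0,-5],[0,-3,0],0],[[-17,0,-15],[0,-1,0],0],[[0,0,-20],[0,0,0],0],[[0,0,-15],[0,0,0],0],[[0,0,-10],[0,0,0],0],[[0,0,0],[0,0,0],0]]'

```text
clock: 32.05
eef_pos: [501.8, 177.4, 79.8]
tool_rot: [-3.14, -0.153, 0.004]
force: [-0.3, -0.1, -0.1]
width: 0.0
gripper_force: 0.0
```

move_arm --plan '[[[0,0,-5],[0,0,0],0],[[0,0,-4],[0,0,0],0],[[0,0,0],[0,0,0],0]]'

```text
clock: 32.42
eef_pos: [502.1, 177.3, 71.2]
tool_rot: [-3.14, -0.154, 0.003]
force: [0.2, -0.3, 0.1]
width: 0.0
gripper_force: 0.0
```

move_arm --plan '[[[0,0,-4],[0,0,0],0],[[0,0,-3],[0,0,0],0],[[0,0,0],[0,0,0],0]]'

```text
clock: 32.8
eef_pos: [501.9, 177.4, 64.0]
tool_rot: [-3.14, -0.154, 0.004]
force: [0.1, 0.8, 0.1]
width: 0.2
gripper_force: 0.0
```

move_arm --plan '[[[3,0,0],[0,0,0],0],[[3,0,1],[0,0,0],0],[[3,0,2],[0,0,0],0],[[0,0,0],[0,0,0],0]]'

```text
clock: 33.3
eef_pos: [511.9, 177.5, 67.6]
tool_rot: [-3.139, -0.155, 0.003]
force: [-0.3, 0.1, 0.2]
width: 0.0
gripper_force: 0.0
```

```bash
python3 ang.py
```

```text
([(123, np.float64(0.72)), (161, np.float64(0.74)), (163, np.float64(0.7)), (172, np.float64(0.76))], 978)
[511.7 177.5  67.5] [ 0.1 -0.2 -0.4]
```

move_arm --plan '[[[6,0,4],[0,0,0],0],[[6,0,5],[0,1,0],0],[[7,0,5],[0,1,0],0],[[7,0,5],[0,1,0],0],[[6,0,4],[0,1,0],0]]'

```text
clock: 33.98
eef_pos: [544.0, 177.4, 90.9]
tool_rot: [-3.139, -0.084, 0.003]
force: [-1.3, 0.7, 0.1]
width: -0.1
gripper_force: 0.0
```

```bash
python3 ang.py
```

```text
([(25, np.float64(0.36)), (33, np.float64(0.38)), (68, np.float64(0.34)), (83, np.float64(0.4))], 182)
[545.9 177.4  91.4] [ 3.  -0.   0.7]
```

move_arm --plan '[[[6,0,5],[0,1,0],0],[[6,0,5],[0,1,0],0],[[6,0,5],[0,1,0],0],[[6,0,5],[0,1,0],0],[[6,0,4],[0,0,0],0],[[6,0,3],[0,0,0],0],[[4,0,0],[0,0,0],0],[[0,0,0],[0,0,0],0]]'

```text
clock: 35.02
eef_pos: [582.3, 177.5, 117.0]
tool_rot: [-3.139, -0.013, 0.004]
force: [-1.8, 0.3, 1.9]
width: -0.2
gripper_force: 0.9
```

```bash
python3 ang.py
```

```text
([(0, np.float64(0.0)), (0, np.float64(0.02)), (0, np.float64(0.04)), (0, np.float64(0.06))], 0)
[582.3 177.5 117. ] [-1.6 -0.3  0.2]
```

Shut or nearly; press gently until it meets the stop.

move_arm --plan '[[[2,0,1],[0,0,0],0],[[2,0,1],[0,0,0],0],[[0,0,0],[0,0,0],0]]'

```text
clock: 35.45
eef_pos: [582.3, 177.3, 117.4]
tool_rot: [-3.141, -0.005, 0.005]
force: [-9.0, 1.0, -2.8]
width: 0.2
gripper_force: 4.2
```

move_arm --plan '[[[-4,0,3],[0,0,0],0],[[-1,0,15],[0,0,0],0],[[0,0,30],[0,0,0],0],[[0,0,40],[0,0,0],0],[[-30,-40,20],[0,0,0],0],[[-40,-40,0],[0,0,0],0],[[-20,-50,0],[0,0,0],0],[[0,-50,0],[0,0,0],0],[[0,0,0],[0,0,0],0]]'

```text
clock: 36.58
eef_pos: [493.2, -7.7, 228.6]
tool_rot: [3.141, -0.018, -0.005]
force: [1.0, 0.5, -0.3]
width: -0.0
gripper_force: 0.0
```

```bash
python3 ang.py; python3 d.py; python3 - <<'E'
from fit import *
for n in('top','side'):print(n,[b for b in blue(n) if b[0][0]>150])
# sub-pixel shift of bin2's lip against the first side picture
a=cv2.imread("pics/side0.png",0).astype(np.float32);b=cv2.cvtColor(cams.get_image("side"),cv2.COLOR_BGR2GRAY).astype(np.float32)
for s in((slice(228,262),slice(192,226)),(slice(200,228),slice(222,250))):print(cv2.phaseCorrelate(a[s].copy(),b[s].copy()))
E
```

```text
([(0, np.float64(0.0)), (0, np.float64(0.02)), (0, np.float64(0.04)), (0, np.float64(0.06))], 0)
[493.5  -4.6 228.8] [ 0.2  1.2 -0. ]
[493.5  -4.6 228.8]
side 176 shut area diff 8.7 0.08 open area 5.4 0.0
side 0 shut area diff 3.5 0.0 open area 5.2 0.0
side -176 shut area diff 8.1 0.05 open area 5.2 0.0
top 176 shut area diff 5.4 0.03 open area 5.9 0.0
top 0 shut area diff 49.9 0.58 open area 16.5 0.17
top -176 shut area diff 40.4 0.38 open area 87.9 0.98
top [([407, 178, 16, 18, 97], [411.9, 189.7])]
side [([330, 133, 13, 25, 207], [335.2, 145.5])]
((-0.00819784910838095, 0.09386768855924288), 0.96387740564935)
((-0.13542301244748245, 0.029894529310794837), 0.9868366159333123)
```

Bin2 is back at its starting position to sub-pixel, and the can stands in the tray. Handing in.

```bash
python3 -c "
from cell import ctrl
print(ctrl.finish_job())"
```

```text
the job is handed in; nothing more can be done
None
```

The blue capacitor stands upright in the tray's empty compartment and the left bin is fully shut again, with the other two bins left shut. I handed the job in at about 37 s, and it gave no verdict. The first two attempts to close the bin failed (one slipped off, one jammed at about 25 N), and I used all 10 picture views, so the final state was checked by image comparison only.

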